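Seat a brake pad in its bracket

ROBOT

A 6-joint arm with a two-finger parallel gripper is mounted at the origin on a cart in front of the work surface, level with it; the furniture and walls round the work are solid. World frame = base frame: x ahead of the robot, y to its left, z up, the work surface at z = 0. Lengths are in m, angles in rad, forces in N, time in s.
With the tool pointing down it reaches from about 0.425 to 0.95 m from the base axis. Payload 3.5 kg.
Tool frame: the origin (TCP) lies at the very end of the fingers, on their centre line; the grasp point (between the pads) lies 19 mm behind it; z points along the fingers, y is the direction in which the jaws open and shut (so a half turn about z gives the same grasp; the last joint's range is limited). The gripper opens to 85 mm and grips with 20 to 120 N. Pads are 22 mm wide; open, the fingers measure 114 mm over their backs; the gripper's body (76 mm by 85 mm) begins 54 mm behind the grasp point. The pads swing forward as they close: fully open they stand 13 mm farther back than shut.
Start: joints at [1.042, 0.286, 1.577, -0, 1.279, -0.15], TCP at [0.25, 0.627, 0.203] pointing down, gripper open.
Joint ranges: [-2.77, 2.77], [-0.9, 2.22], [0.21, 2.48], [-1.53, 4.67], [0.24, 2.81], [-2.84, 2.84]. Speed limits (rad/s): [2.79, 2.79, 3.14, 3.14, 3.14, 3.14].

INTERFACE

Orientations are given as a unit quaternion [x, y, z, w].
In Python, from plant import get_state, vision, ctrl, cut_out gives the robot as it stands.
- The arm moves only by the tool jog_arm, never from a script. Its argument "commands" is text: rows parted by semicolons, each of 6 numbers parted by spaces: the shift along the world's x, y, z in m, then the turn, a rotation vector about the world's x, y, z in rad. A call has 1 to 20 rows; each row is the pose to reach, as a shift and turn from the pose commanded when the call began; what a row does not reach only later rows make up. A row lasts 1/8 s, in which the tool goes at most 62.5 mm and 10.7 degrees, less where a joint would pass 70% of its speed; a pose out of reach is approached as far as the arm can. A call with a gripper value outside its range is refused whole. "gripper" is the opening in per cent of the stroke, from 0 (shut) to 100 (fully open), set as the call begins (left out, the last holds). The fingers move at their own pace and stop on an object; "grip_force" is the grip in N (left out, the last holds). Time passes only in rows, so rows that repeat a pose let the fingers close. It gives the time, the measured TCP pose, the force and the opening at its end, in the units of the state.
- get_state(): the state, without advancing time (a new reading comes with each control period).
- vision.read_camera(name): name is "side" or "top" or "wrist"; returns a dict with "frame" (420x560x3 uint8, red, green, blue), "z_map" (420x560 float32, m along the optical axis (not along the pixel's ray), 0 where there is no reading), "fx", "fy", "cx", "cy" (pixels), "D" ([k1, k2, p1, p2, k3] as OpenCV has them; the pictures are not rectified), "R" (3x3) and "t" (3): a world point X has camera coordinates R X + t. Camera axes: x right, y down, z forward; pixel columns grow to the right and rows downward; lengths in m; the calibration is good to about 2 mm. A picture is of the moment at which its call begins.
- ctrl.sign_off(): hands the job in, once; it reports no verdict.
Trained networks look in the newest picture that a camera, given by its name, has taken for a name from the list of things; names that differ only in an ending like _2 or _b are one class to them, and where a whole thing is asked for, a point or a joint stands for the part that bears it (a point fixed in the world has none). Each returns a list of dicts, best first, with "conf" (0 to 1); they miss things now and then, are a little off and sometimes report something else, mostly with a low value. They report only what shows in the picture. A call takes as long as a camera call. They do not tell look-alikes from the thing itself.
- cut_out(camera, query): "pixels" (420x560 bool, what is visible of it) and "box" ([centre column, centre row, width, height] in pixels, round what is visible of it).
The state is a dict: "time": time; "qpos": joint angles; "dq": joint speeds; "joint_efforts": joint torques, N m; "eef_pos": TCP position; "tcp_rot": TCP orientation; "contact_force": force on the tool from outside, world axes, zero at the start; "wrist_torque": the same for the moment, N m; "opening": opening from 0.0 (shut) to 1.0 (fully open).
Only numpy, scipy, OpenCV 4.12 (cv2) and the standard library are available. Lean on these libraries where they do the work, as an engineer would, in place of code of your own. Each camera call takes 0.05 s, during which the arm holds its last target.

TASK

Pick up the brake pad and fit it into the blue caliper bracket, lining upwards: work its two ears down into the slots, past the brass spring clips, until the pad sits fully home and flat, then let go. Where the bracket is clamped on its base plate is not known exactly, so feel for the slots and do not force it (a push of 40 N is too much); leave the other things on the table where they are.

Things in the scene. Friction and masses are not known exactly. Their poses are not given: they have to be found in the camera images.
- brake_pad: Brake pad, about 0.22 kg, lying lining up, 19 mm high. Dark steel backing plate 44 (x) x 90 (y) x 6 mm; at each end an ear 16 mm wide (x), 6 thick, reaching to y = +-56 mm. Origin: centre of the plate's underside; x across, y along the pad through the ears, z up. The same when turned half round.
- lining_top (a point): Centre of the top of the pad's terracotta lining, 19 mm above the pad's origin, same axes. The lining is 34 (x) x 77 (y) x 13 mm high, centred on the plate: grip it along x. A bare shoulder of the plate 5 mm wide runs along either side of it.
- jig_base: Fixed aluminium base plate 150 (x) x 190 (y) x 10 mm on the table; origin: centre of its underside, z up. The blue bracket clamped on it does not move and is parallel to it and centred in y, but stands anywhere from -12 to +12 mm off centre along the plate's x; this offset is in no measured pose: find it by feel. Heights below are above this origin.
- bracket_middle (a point): Point of the base plate (its axes) 40 mm above its origin. The pad is home with its origin here (but shifted in x by the bracket's unknown offset), z up, its y along this y either way round. A low bar (top at most 26 mm high) lies below; the middle between the two abutments (y = -47 to +47 mm) is open, so gripper and fingers are free there.
- slot_left (a point): Nominal middle of the +y slot's floor, 40 mm high; true one is shifted in x by the unknown offset. Slot for an ear, open above, 18 mm wide in x, in an abutment at y 47 to 70 mm. Its -x wall is low (15 mm thick, top 54 mm high), its +x wall tall (10 mm thick, top 72 mm). An ear with its underside 58 to 68 mm high clears all but the tall wall; moved to +x it butts on it, 1 mm past centre.
- slot_right (a point): The same for the -y slot (y -47 to -70 mm). At the outer end of each slot is a brass spring clip 14 mm wide with flared lead-in, top 56 mm high; at rest it stands 2 mm inside the ear's end and yields outwards (about 5 N each pushed back). Pushing the pad down past both takes about 6 to 14 N, until its ears meet the rigid floor; its weight alone does not do it.
- marker: Black and white marker pen 124 mm long, lying loose; origin under its middle. To be left alone.
- needle_file: Needle file with red handle, 140 mm long, lying loose; origin under its middle. To be left alone.
- glue_bottle: White glue bottle with red nozzle (the nearer of two), 45 mm wide, 131 mm tall, standing loose; origin under its middle. To be left alone.
- wax_jar: White jar, 52 mm wide, 58 mm tall, standing loose; origin under its middle. To be left alone.
- caliper: Sliding caliper 198 mm long, lying loose; origin under its middle. To be left alone.
Things that resemble listed ones, but are neither listed nor needed, are in the scene too. Of the things like the brake_pad, leave any that is purple or white; of the rest the larger one is meant.

How it is judged:
By the outcome, as a careful person would: the job done as asked, in the order asked, and still so for the second after the job is handed in, with the robot touching nothing.
It also fails if it takes over 54 s, if anything falls off the work surface, if the arm or the gripper's body presses on something with over 40 N, if the wrist force passes 120 N, or if a joint passes its speed limit or range.

## Working session

There is one attempt and no reset: what is moved stays moved. The work goes in short steps, Python scripts to look and compute and a tool call to move; the robot and the scene stay as the last step left them, time stands still between calls to the robot, and variables do not carry over. Pictures are saved under pics/ and viewed, and the job is handed in when it is done.

Besides the shell and the picture viewer there is one more tool, called after "Emit:" in YAML: its name, and indented under it one key for each argument. jog_arm: Moves the arm, as the interface text tells. Its arguments: {"type":"object","properties":{"commands":{"type":"string"},"gripper":{"type":"number"},"grip_force":{"type":"number"}},"required":["commands"]}

```bash
mkdir -p pics; ls
cat > h.py <<'E'
import numpy as np, cv2
from plant import get_state, vision, ctrl, cut_out
def cam(n):
    return vision.read_camera(n)
def save(c,name,box=None,s=1):
    f=c["frame"]
    if box: f=f[box[1]:box[3],box[0]:box[2]]
    f=cv2.resize(f,None,fx=s,fy=s,interpolation=cv2.INTER_CUBIC)
    cv2.imwrite("pics/"+name,f[:,:,::-1])
def K(c): return np.array([[c["fx"],0,c["cx"]],[0,c["fy"],c["cy"]],[0,0,1]],float)
def pts(c,uv,z=None):
    uv=np.array(uv,float).reshape(-1,2)
    n=cv2.undistortPoints(uv.reshape(-1,1,2),K(c),np.array(c["D"],float)).reshape(-1,2)
    R=np.array(c["R"]);t=np.array(c["t"])
    d=np.c_[n,np.ones(len(n))]
    if z is None:
        zz=c["z_map"][uv[:,1].round().astype(int),uv[:,0].round().astype(int)]
        return (d*zz[:,None]-t)@R
    o=-R.T@t; r=d@R
    return o+r*((z-o[2])/r[:,2])[:,None]
def cloud(c):
    v,u=np.mgrid[0:420,0:560]
    P=pts(c,np.c_[u.ravel(),v.ravel()]).reshape(420,560,3)
    P[c["z_map"]<=0]=np.nan
    return P
E
python3 - <<'E'
from h import *
for n in ["side","top","wrist"]:
    c=cam(n); save(c,n+"0.png")
    np.savez("pics/"+n+"0.npz",**c)
print(get_state())
E
```

```text
pics
{'time': 0.15, 'qpos': array([ 1.04200160e+00,  2.86980442e-01,  1.57782694e+00,  1.79773097e-05,
        1.27856950e+00, -1.50014760e-01]), 'dq': array([ 8.30457537e-04, -3.03476211e-04, -6.72654901e-03,  2.05220114e-03,
       -6.86461798e-05, -8.81119160e-05]), 'joint_efforts': array([ 1.27596904e-03, -4.06599855e+01, -2.93141162e+01, -6.18667400e-05,
        3.92218499e-03,  7.83273691e-06]), 'eef_pos': array([0.2493046 , 0.62668514, 0.20156025]), 'tcp_rot': array([ 1.88262298e-01,  9.82118380e-01, -8.38356679e-04, -3.05122179e-04]), 'contact_force': array([ 0.06351345,  0.73807956, -0.26479678]), 'wrist_torque': array([-0.00587161, -0.01693439,  0.03293082]), 'opening': 0.9992176698346178}
```

View pics/top0.png

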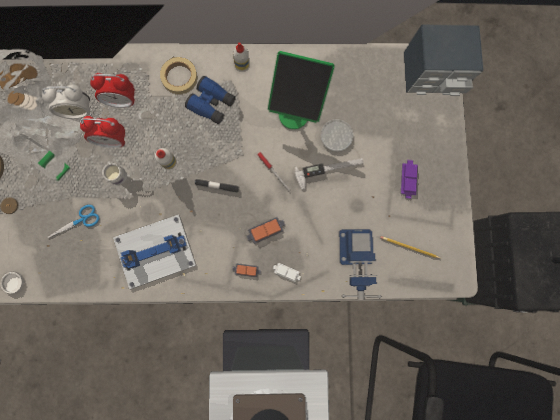

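View pics/side0.png

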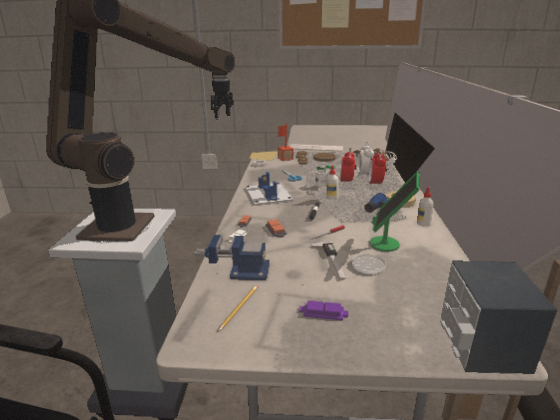

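View pics/wrist0.png

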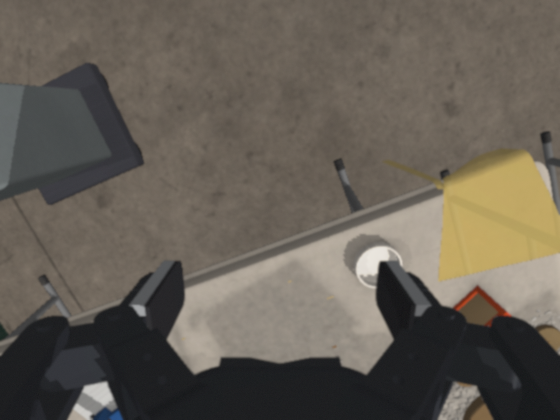

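The top view shows four brake-pad candidates: a terracotta one at (266,230), which is the larger, a small terracotta one at (246,270), a white one at (287,271) and a purple one at (410,179). I choose (266,230). The jig is at (155,252).

Run:
```python
from h import *
c=dict(np.load("pics/top0.npz")); c={k:(v if v.ndim else float(v)) for k,v in c.items()}
P=cloud(c); f=c["frame"].astype(int)
print("cam pos",-c["R"].T@c["t"], c["fx"])
for n,q in [("a",(266,230)),("b",(246,270)),("w",(287,271)),("p",(410,179)),("base",(180,230))]: print(n,pts(c,[q])[0])
hsv=cv2.cvtColor(c["frame"],cv2.COLOR_RGB2HSV)
m=((f[...,0]-f[...,2]>50)&(f[...,0]-f[...,1]>35)).astype(np.uint8)
for nm,(x0,y0,x1,y1) in dict(a=(244,212,292,248),b=(230,260,264,282)).items():
    mm=np.zeros_like(m); mm[y0:y1,x0:x1]=m[y0:y1,x0:x1]
    v,u=np.nonzero(mm); z=np.nanmedian(P[v,u,2]); X=pts(c,np.c_[u,v],z)
    print(nm,len(u),"z",z, cv2.minAreaRect((X[:,:2]*1000).astype(np.float32)), X.mean(0))
# whole pad: height between 2mm and 30mm
for nm,(x0,y0,x1,y1) in dict(a=(240,208,296,252)).items():
    S=P[y0:y1,x0:x1]; print(nm,np.nanpercentile(S[...,2],[5,50,95]))
# base plate
S=P[205:300,105:205].reshape(-1,3); k=(S[:,2]>0.005)&(S[:,2]<0.016); print("base rect",cv2.minAreaRect((S[k,:2]*1000).astype(np.float32)),k.sum())
k=(S[:,2]>0.03)&(S[:,2]<.1); print("bracket", cv2.minAreaRect((S[k,:2]*1000).astype(np.float32)),k.sum())
save(c,"padc.png",(225,205,310,290),7); save(c,"jigc.png",(100,205,210,300),7)
for q in ["brake_pad","jig_base"]:
    cam("top")
    for d in cut_out("top",q): 
        v,u=np.nonzero(d["pixels"]); print(q,d["conf"],d["box"],len(u))
```

```text
cam pos [0.43001558 0.01895232 1.20722038] 432.0457028817928
a [0.53310395 0.00419317 0.01532161]
b [0.4241764  0.0597596  0.01401658]
w [ 0.42021682 -0.05257586  0.00909695]
p [ 0.67379598 -0.40506232  0.02042613]
base [0.53551104 0.24212871 0.00990389]
a 344 z 0.020361383539135563 ((534.2405395507812, 6.069446563720703), (33.97073745727539, 77.20819854736328), 23.2625732421875) [0.53422073 0.00608931 0.02036138]
b 163 z 0.014455953833484863 ((424.8425598144531, 59.8770637512207), (52.06830978393555, 23.035634994506836), 81.88221740722656) [0.42478059 0.05984244 0.01445595]
a [-0.00194495  0.0023149   0.02110601]
base rect ((477.3543701171875, 313.9339904785156), (280.9289855957031, 258.49603271484375), 89.5890884399414) 3352
bracket ((477.9081115722656, 306.6065673828125), (43.2680549621582, 154.41220092773438), 19.212078094482422) 391
brake_pad 0.94 [265.9, 230.1, 39.3, 23.3] 529
brake_pad 0.73 [248.9, 272.8, 27.5, 14.8] 260
brake_pad 0.71 [410.7, 179.9, 16.4, 40.1] 524
brake_pad 0.7 [286.1, 271.1, 21.0, 20.2] 317
jig_base 0.72 [155.4, 252.2, 88.5, 67.2] 3881
jig_base 0.5 [267.9, 162.9, 8.5, 16.5] 88
```

View pics/padc.png

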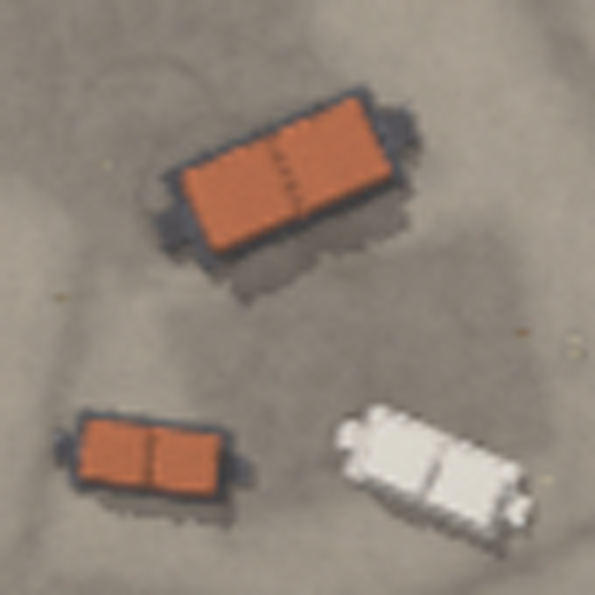

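View pics/jigc.png

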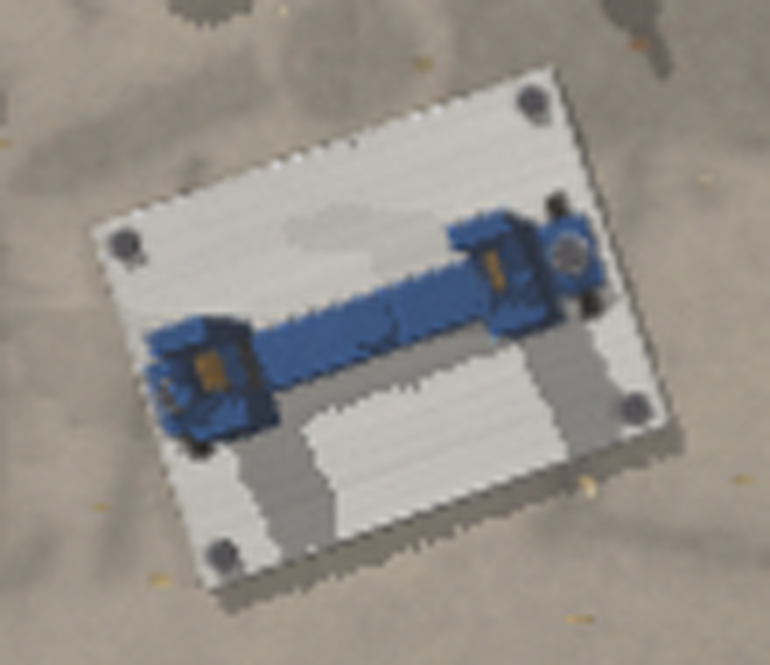

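Run:
```python
from h import *
c=dict(np.load("pics/top0.npz")); c={k:(v if v.ndim else float(v)) for k,v in c.items()}
P=cloud(c)
q=np.array([(95,230),(552,68),(670,418),(212,590)])/7+[100-.43,205-.43]
C=pts(c,q,0.010); print(C[:,:2]*1000); e=np.diff(np.r_[C,C[:1]],axis=0); print(np.linalg.norm(e,axis=1)); ctr=C.mean(0); print("ctr",ctr)
print([np.degrees(np.arctan2(a[1],a[0])) for a in e])
cam("top")
d=cut_out("top","jig_base")[0]; m=d["pixels"]
v,u=np.nonzero(m); X=pts(c,np.c_[u,v],0.010); hull=cv2.convexHull((X[:,:2]*1000).astype(np.float32)); print(cv2.minAreaRect(hull))
f=c["frame"].astype(int)
g=((f.min(2)>135)&(f.max(2)-f.min(2)<22)&(np.abs(P[...,2]-.010)<.006)).astype(np.uint8)
g[:, :105]=0;g[:,205:]=0;g[:205]=0;g[298:]=0
v,u=np.nonzero(g); X=pts(c,np.c_[u,v],0.010);print(len(u), cv2.minAreaRect((X[:,:2]*1000).astype(np.float32)))
ang=np.radians(19.5)
S=P[210:295,105:205].reshape(-1,3); k=(S[:,2]>.022)&(S[:,2]<.1); S=S[k]
dd=S-ctr; lx=dd[:,0]*np.cos(ang)+dd[:,1]*np.sin(ang); ly=-dd[:,0]*np.sin(ang)+dd[:,1]*np.cos(ang)
for a in range(-40,45,5):
    r=[]
    for b in range(-80,81,10):
        s=(abs(lx*1000-a)<2.5)&(abs(ly*1000-b)<5); r.append("%3d"%(1000*np.median(S[s,2])) if s.any() else "  .")
    print("%4d"%a," ".join(r))
```

```text
[[516.34699379 425.89706038]
 [579.35258831 247.30185812]
 [441.01963273 198.65090265]
 [376.28146298 375.23721406]]
[0.18938308 0.14663875 0.18807912 0.14894554]
ctr [0.47825017 0.31177176 0.01      ]
[np.float64(-70.56795512315873), np.float64(-160.62350130649125), np.float64(110.13340195691488), np.float64(19.88438585415798)]
((478.32440185546875, 312.81793212890625), (154.5129852294922, 194.6399383544922), 19.546403884887695)
2351 ((478.7691345214844, 312.5391845703125), (254.0526885986328, 274.5325622558594), 0.7302942276000977)
 -40   .   .   .   .   .   .   .   .   .   .   .   .   .   .   .   .   .
 -35   .   .   .   .   .   .   .   .   .   .   .   .   .   .   .   .   .
 -30   .   .   .   .   .   .   .   .   .   .   .   .   .   .   .   .   .
 -25   .  43  39  42   .   .   .   .   .   .   .   .   .  40  39  53   .
 -20   .  48  51  55   .   .   .   .   .   .   .   .   .  49  53  53   .
 -15   .  50  53  55   .   .   .   .   .   .   .   .   .  49  53  53   .
 -10  22  54  53  54  23  23  24  24  25  25  23  24  23  45  54  53   .
  -5  26  54  56  42  25  23  24  26  27  23  24  25  22  40  51  63  22
   0  27  54  56  40  25  23  25  26  28  25  25  23  23  39  53  62  24
   5  27  56  49  43  24  24  24  24  29  26  23  25  24  39  54  63  26
  10  22  62  70  63  27  23  25  26  26  23  25  24  25  50  61  59  26
  15  23  69  73  74   .   .   .   .   .   .   .   .   .  53  73  75   .
  20   .  56  74  74   .   .   .   .   .   .   .   .   .  62  73  75   .
  25   .   .   .   .   .   .   .   .   .   .   .   .   .   .   .   .   .
  30   .   .   .   .   .   .   .   .   .   .   .   .   .   .   .   .   .
  35   .   .   .   .   .   .   .   .   .   .   .   .   .   .   .   .   .
  40   .   .   .   .   .   .   .   .   .   .   .   .   .   .   .   .   .
```

Run:
```python
from h import *
c=dict(np.load("pics/wrist0.npz"));
R=c["R"];t=c["t"];o=-R.T@t
print("campos",o,"axis",R[2],"right",R[0], "fx",c["fx"],c["cx"],c["cy"])
T=np.array([.2493,.6267,.2016]); 
for z in (.2,.02): 
    p=R@np.array([T[0],T[1],z])+t; print(p[:2]/p[2]*c["fx"]+[c["cx"],c["cy"]],p)
a=68.3
print("tool y dir",np.cos(np.radians(a)),np.sin(np.radians(a)))
```

```text
campos [0.18276369 0.65252746 0.37132719] axis [ 0.25975902 -0.10639927 -0.95979396] right [ 0.36988027  0.92907494 -0.00288933] fx 328.6903797665463 279.7842165145536 206.48458060041224
[281.7617519  242.85466962] [0.00110985 0.02041191 0.18447023]
[281.28391332 178.77815249] [ 0.00162993 -0.03011239  0.35723315]
tool y dir 0.36974675727382933 0.9291325715340562
```

Emit:
jog_arm:
  commands: "0.03 -0.06 0 0 0 -0.1;0.055 -0.12 0 0 0 -0.2;0.08 -0.18 0 0 0 -0.3;0.11 -0.24 0 0 0 -0.4;0.135 -0.3 0 0 0 -0.5;0.165 -0.36 0 0 0 -0.6;0.19 -0.42 -0.01 0 0 -0.7;0.22 -0.48 -0.02 0 0 -0.785;0.245 -0.54 -0.03 0 0 -0.785;0.275 -0.59 -0.043 0 0 -0.785;0.285 -0.621 -0.043 0 0 -0.785;0.285 -0.621 -0.043 0 0 -0.785;0.285 -0.621 -0.043 0 0 -0.785;0.285 -0.621 -0.043 0 0 -0.785"

```text
time: 2.2
eef_pos: [0.5342, 0.0075, 0.1598]
tcp_rot: [0.549, 0.836, 0.0, 0.0]
contact_force: [0.1, 1.0, 0.5]
opening: 0.997
```

Run:
```python
from h import *
c=cam("wrist"); save(c,"wrist1.png"); np.savez("pics/wrist1.npz",**c)
s=get_state(); print(s["time"],s["eef_pos"],s["tcp_rot"],s["contact_force"],s["qpos"])
```

```text
2.25 [0.53423449 0.00755938 0.1598824 ] [5.48701307e-01 8.36018447e-01 1.33103465e-04 1.22833796e-04] [0.14105239 0.04219742 0.70898438] [-1.75919783e-01  1.55965627e-02  1.96184979e+00  1.61065915e-04
  1.16381564e+00 -5.85159783e-01]
```

View pics/wrist1.png

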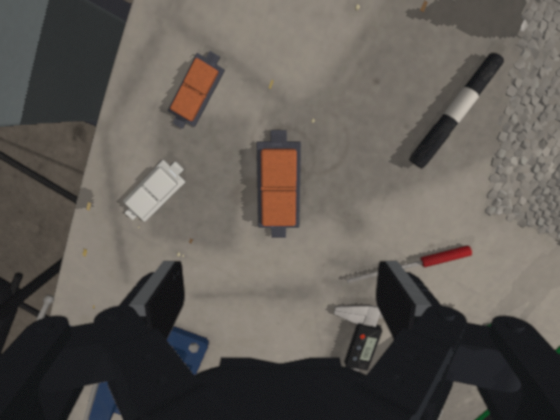

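The wrist view shows the larger terracotta pad upright at (279,188), the small one at (195,90) and the white one at (153,190).

```bash
cat >> h.py <<'E'
def lining(c,z,box):
    f=c["frame"].astype(int); x0,y0,x1,y1=box
    m=((f[...,0]-f[...,2]>60)&(f[...,0]-f[...,1]>45))
    mm=np.zeros_like(m); mm[y0:y1,x0:x1]=m[y0:y1,x0:x1]
    mm=cv2.morphologyEx(mm.astype(np.uint8),cv2.MORPH_CLOSE,np.ones((7,7)))
    v,u=np.nonzero(mm); X=pts(c,np.c_[u,v],z)
    return cv2.minAreaRect((X[:,:2]*1000).astype(np.float32)), X.mean(0)*1000
E
python3 - <<'E'
from h import *
c=dict(np.load("pics/wrist1.npz")); c={k:(v if v.ndim else float(v)) for k,v in c.items()}
print(lining(c,.019,(240,130,320,240)), pts(c,[(279,170)])[0])
q=np.array([.5487,.8360]); print("tool y angle",2*np.degrees(np.arctan2(q[1],q[0]))-90)
f=c["frame"].astype(int); 
# steel dark mask
m=(f.max(2)<85); m[:, :240]=0;m[:,320:]=0;m[:120]=0;m[245:]=0
v,u=np.nonzero(m); print(v.min(),v.max(),u.min(),u.max()); print(pts(c,[(279,v.min()-.5),(279,v.max()+.5)],.006))
save(c,"w1c.png",(230,115,330,250),5)
E
```

```text
(((533.4885864257812, 4.600551605224609), (32.68790054321289, 74.75042724609375), 23.223386764526367), array([532.977292  ,   5.70261206,  19.        ])) [0.52656547 0.021442   0.01838942]
tool y angle 23.44303861172982
129 236 240 300
[[ 0.51136163  0.05654611  0.006     ]
 [ 0.55551921 -0.04558921  0.006     ]]
```

View pics/w1c.png

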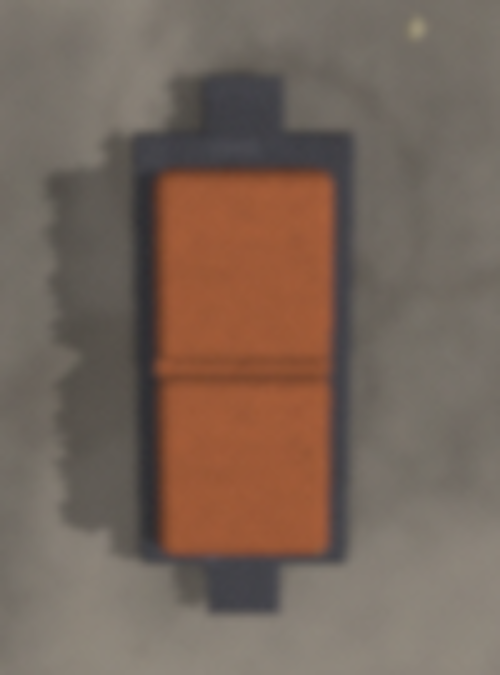

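Emit:
jog_arm:
  commands: "-0.001 -0.001 -0.04 0 0 0;-0.001 -0.001 -0.08 0 0 0;-0.001 -0.001 -0.11 0 0 0;-0.001 -0.001 -0.13 0 0 0;-0.001 -0.001 -0.14 0 0 0;-0.001 -0.001 -0.146 0 0 0;-0.001 -0.001 -0.15 0 0 0;-0.001 -0.001 -0.15 0 0 0;-0.001 -0.001 -0.15 0 0 0"
  gripper: 65

```text
time: 3.38
eef_pos: [0.5341, 0.005, 0.0102]
tcp_rot: [0.55, 0.835, 0.0, 0.001]
contact_force: [-0.2, 0.3, 0.9]
opening: 0.65
```

Run:
```python
from h import *
c=cam("wrist"); save(c,"wrist2.png"); np.savez("pics/wrist2.npz",**c)
s=get_state(); print(s["time"],s["eef_pos"],s["tcp_rot"],s["contact_force"],s["opening"])
```

```text
3.425 [0.53403625 0.00502529 0.01019828] [5.49643424e-01 8.35399191e-01 2.18200870e-04 4.99983304e-04] [ 0.35638213 -0.19389882 -0.26998831] 0.6502204246412054
```

View pics/wrist2.png

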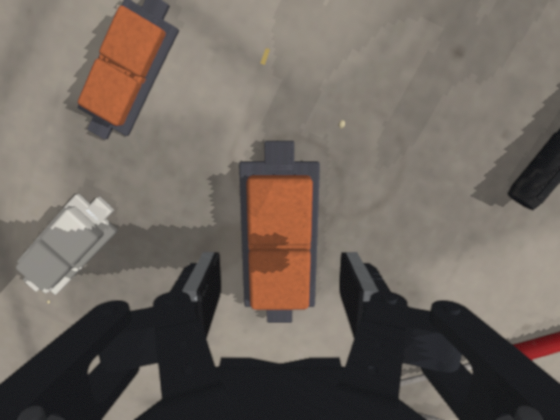

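The fingers straddle the pad at (280,245) symmetrically. Closing.

Emit:
jog_arm:
  commands: "0 0 0 0 0 0;0 0 0 0 0 0;0 0 0 0 0 0;0 0 0 0 0 0;0 0 0 0 0 0;0 0 0 0 0 0"
  gripper: 0
  grip_force: 60

```text
time: 4.18
eef_pos: [0.5336, 0.0052, 0.0096]
tcp_rot: [0.55, 0.835, -0.0, -0.0]
contact_force: [-0.1, -0.5, 0.6]
opening: 0.004
```

Run:
```python
from h import *
c=cam("wrist"); save(c,"wrist3.png"); np.savez("pics/wrist3.npz",**c)
s=get_state(); print(s["time"],s["eef_pos"],s["opening"],s["contact_force"])
c=cam("side"); save(c,"side3.png",(200,170,340,270),5)
```

```text
4.225 [0.53357794 0.00514956 0.00960428] -0.005492929278566368 [1.04166247 0.73147447 1.00696979]
```

View pics/wrist3.png

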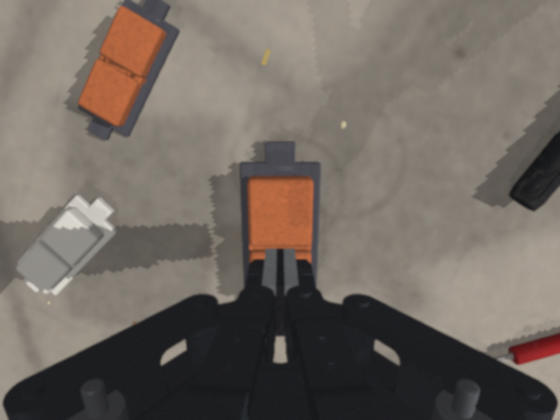

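View pics/side3.png

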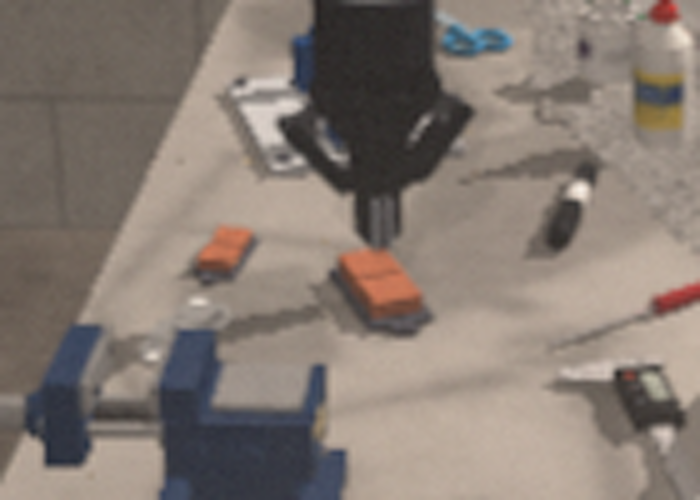

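Run:
```python
from h import *
for n in (2,3):
    c=dict(np.load(f"pics/wrist{n}.npz")); c={k:(v if v.ndim else float(v)) for k,v in c.items()}
    P=cloud(c); R=c["R"];o=-R.T@c["t"]; print("cam",o)
    print("table",[np.nanmedian(P[a:a+20,b:b+20,2]).round(4) for a,b in ((100,350),(100,200),(180,380),(20,400))])
    print("lining",np.nanmedian(P[185:240,255:305].reshape(-1,3),axis=0))
    p=R@np.array([.5336,.0051,.0096])+c["t"]; print("tcp proj",p/p[2]*c["fx"]+[c["cx"],c["cy"],0],p)
    for v in range(240,330,6): print(v,[np.nanmedian(P[v-1:v+2,u-1:u+2].reshape(-1,3),axis=0).round(4).tolist() for u in ((268,290) if n==3 else (200,360))])
    save(c,f"w{n}c.png",(190,150,370,330),4)
```

```text
cam [0.50516424 0.06972542 0.18014287]
table [np.float64(-0.0014), np.float64(-0.0013), np.float64(-0.0012), np.float64(-0.0014)]
lining [0.52527316 0.02312769 0.01770914]
tcp proj [280.41301959 241.71139665 328.69037977] [0.0003511  0.0196694  0.18352901]
240 [[0.491, -0.0171, -0.0016], [0.5786, 0.0206, -0.0011]]
246 [[0.4922, -0.0205, -0.0014], [0.5806, 0.0172, -0.0012]]
252 [[0.4936, -0.0246, -0.0011], [0.5821, 0.0137, -0.0017]]
258 [[0.498, 0.0005, 0.0509], [0.5611, 0.0273, 0.0515]]
264 [[0.499, 0.0009, 0.0574], [0.5596, 0.0272, 0.0582]]
270 [[0.5003, 0.0019, 0.0635], [0.5583, 0.0267, 0.0636]]
276 [[0.5013, 0.0023, 0.0682], [0.5572, 0.0264, 0.0684]]
282 [[0.5023, 0.0028, 0.0731], [0.5558, 0.0264, 0.074]]
288 [[0.5032, 0.0033, 0.0777], [0.5552, 0.0257, 0.0778]]
294 [[0.504, 0.002, 0.0791], [0.5554, 0.0242, 0.0794]]
300 [[0.5048, -0.0002, 0.0794], [0.5565, 0.0224, 0.0792]]
306 [[0.5056, -0.0023, 0.0795], [0.5578, 0.0199, 0.0788]]
312 [[0.5064, -0.0049, 0.0788], [0.5587, 0.0179, 0.0798]]
318 [[0.5072, -0.0073, 0.0791], [0.5595, 0.0158, 0.0801]]
324 [[0.5073, 0.0112, 0.1061], [0.5462
[... 426 characters left out ...]
, 0.0161, 0.0449]]
258 [[0.5242, 0.0125, 0.0517], [0.5327, 0.0162, 0.0518]]
264 [[0.5243, 0.0125, 0.0575], [0.5326, 0.0161, 0.0574]]
270 [[0.5245, 0.0124, 0.0622], [0.5326, 0.0158, 0.0621]]
276 [[0.5246, 0.0127, 0.0677], [0.5323, 0.016, 0.0677]]
282 [[0.5247, 0.0127, 0.0723], [0.5322, 0.0158, 0.0714]]
288 [[0.5246, 0.0136, 0.0779], [0.5318, 0.016, 0.0775]]
294 [[0.5247, 0.0136, 0.0821], [0.5316, 0.0164, 0.0817]]
300 [[0.5247, 0.0142, 0.0862], [0.5315, 0.0165, 0.0853]]
306 [[0.5248, 0.0143, 0.0899], [0.5314, 0.0167, 0.0892]]
312 [[0.5249, 0.0142, 0.0926], [0.5312, 0.0166, 0.0926]]
318 [[0.5249, 0.0138, 0.0953], [0.5315, 0.0161, 0.0947]]
324 [[0.5255, 0.0131, 0.0972], [0.5322, 0.0142, 0.0949]]
```

View pics/w3c.png

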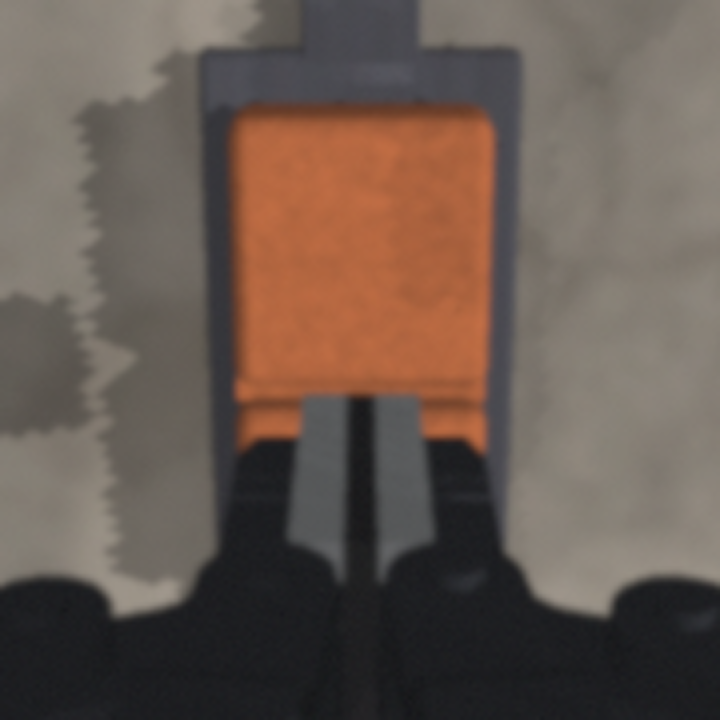

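Run:
```python
from h import *
c=cam("side"); P=cloud(c)
R=c["R"];t=c["t"]
for z in (0,.0096,.019,.043,.06):
    p,_=cv2.projectPoints(np.array([[.5336,.0051,z]]),cv2.Rodrigues(R)[0],t,K(c),np.array(c["D"])); print(z,p.ravel())
print(pts(c,[(275,212),(275,208),(275,216),(275,225)]))
save(c,"side4.png",(240,180,310,250),8)
```

```text
0 [275.32063046 229.01184289]
0.0096 [275.26840332 226.37767833]
0.019 [275.21697118 223.78229045]
0.043 [275.08432625 217.08264985]
0.06 [274.98920011 212.27261769]
[[ 0.53458021 -0.00514087  0.06562715]
 [ 0.53547182 -0.01223689  0.08263878]
 [ 0.53429164 -0.00474419  0.05144805]
 [ 0.53302879  0.00275242  0.01574497]]
```

View pics/side4.png

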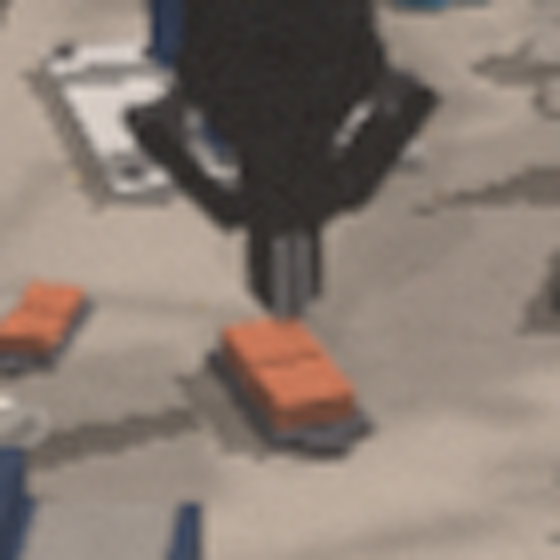

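The wrist and side views agree that the real fingertips sit about 32 mm above the reported TCP, so the stated tool length is off. I'll reopen, then descend by feel and by camera.

Emit:
jog_arm:
  commands: "0 0 0 0 0 0;0 0 0 0 0 0;0 0 0 0 0 0;0 0 0 0 0 0;0 0 -0.008 0 0 0;0 0 -0.016 0 0 0;0 0 -0.022 0 0 0;0 0 -0.026 0 0 0;0 0 -0.028 0 0 0;0 0 -0.028 0 0 0"
  gripper: 65

```text
time: 5.58
eef_pos: [0.5336, 0.0051, -0.0184]
tcp_rot: [0.55, 0.835, -0.0, -0.0]
contact_force: [-0.1, 0.9, -0.2]
opening: 0.65
```

Run:
```python
from h import *
c=cam("wrist"); save(c,"wrist5.png"); np.savez("pics/wrist5.npz",**c)
s=get_state(); print(s["time"],s["eef_pos"],s["tcp_rot"],s["contact_force"],s["opening"])
P=cloud(c)
for v in range(240,290,4): print(v,[np.nanmedian(P[v-1:v+2,u-1:u+2].reshape(-1,3),axis=0).round(4).tolist() for u in (205,356)])
print("table",np.nanmedian(P[100:120,350:380,2]),np.nanmedian(P[100:120,180:200,2]))
```

```text
5.625 [ 0.53370721  0.0051181  -0.01829334] [5.49609740e-01 8.35421524e-01 3.95345901e-05 9.06027896e-05] [ 0.23965717  0.2520883  -0.306558  ] 0.649547899449305
240 [[0.4951, -0.0021, -0.0012], [0.5645, 0.0276, -0.0014]]
244 [[0.4958, -0.0042, -0.001], [0.5656, 0.0258, -0.0016]]
248 [[0.4965, -0.0061, -0.0008], [0.5665, 0.0238, -0.0015]]
252 [[0.498, 0.0011, 0.017], [0.56, 0.0272, 0.017]]
256 [[0.499, 0.0014, 0.0215], [0.5588, 0.0276, 0.0219]]
260 [[0.4999, 0.0019, 0.026], [0.5582, 0.027, 0.0257]]
264 [[0.5006, 0.0024, 0.0294], [0.5578, 0.0265, 0.0288]]
268 [[0.5013, 0.0023, 0.0327], [0.5569, 0.0263, 0.0326]]
272 [[0.502, 0.0025, 0.0359], [0.5562, 0.0259, 0.0358]]
276 [[0.5026, 0.0032, 0.0397], [0.5557, 0.0256, 0.039]]
280 [[0.5032, 0.0032, 0.0424], [0.5547, 0.0258, 0.0433]]
284 [[0.5038, 0.0022, 0.0435], [0.5545, 0.0252, 0.0455]]
288 [[0.5044, 0.0009, 0.0444], [0.5551, 0.0237, 0.0454]]
table -0.0013650285362096374 -0.0012770639070132349
```

View pics/wrist5.png

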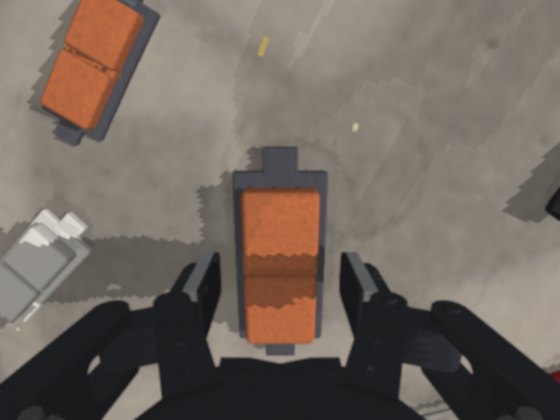

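Emit:
jog_arm:
  commands: "0 0 -0.003 0 0 0;0 0 -0.005 0 0 0;0 0 -0.005 0 0 0"

```text
time: 6.0
eef_pos: [0.5334, 0.0052, -0.0236]
tcp_rot: [0.55, 0.835, -0.0, -0.0]
contact_force: [-0.0, -0.5, 0.1]
opening: 0.648
```

Emit:
jog_arm:
  commands: "0 0 0 0 0 0;0 0 0 0 0 0;0 0 0 0 0 0;0 0 0 0 0 0;0 0 0 0 0 0"
  gripper: 0
  grip_force: 60

```text
time: 6.62
eef_pos: [0.534, 0.0051, -0.023]
tcp_rot: [0.55, 0.835, 0.0, 0.0]
contact_force: [0.3, -0.6, 4.0]
opening: 0.38
```

Emit:
jog_arm:
  commands: "0 0 0.005 0 0 0;0 0 0.02 0 0 0;0 0 0.05 0 0 0;0 0 0.1 0 0 0;0 0 0.14 0 0 0;0 0 0.15 0 0 0;0 0 0.15 0 0 0"

```text
time: 7.5
eef_pos: [0.5333, 0.0052, 0.1265]
tcp_rot: [0.55, 0.835, 0.0, 0.0]
contact_force: [-0.7, -1.0, -2.7]
opening: 0.379
```

Run:
```python
from h import *
c=cam("wrist"); save(c,"wrist6.png"); np.savez("pics/wrist6.npz",**c)
s=get_state(); print(s["time"],s["eef_pos"],s["tcp_rot"],s["contact_force"],s["wrist_torque"],s["opening"])
c=cam("side"); save(c,"side6.png",(200,130,340,230),5)
```

```text
7.55 [0.53235714 0.00536067 0.12503796] [ 5.49636666e-01  8.35402735e-01 -5.08574807e-04 -1.24418593e-03] [-0.71562538  0.50894864 -2.86478738] [-0.04046762  0.02247717  0.03461661] 0.37584613066686523
```

View pics/wrist6.png

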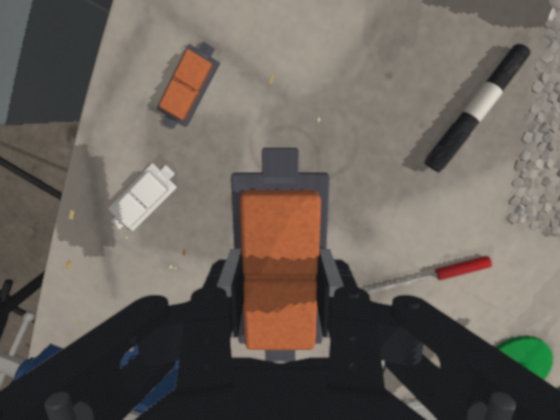

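View pics/side6.png

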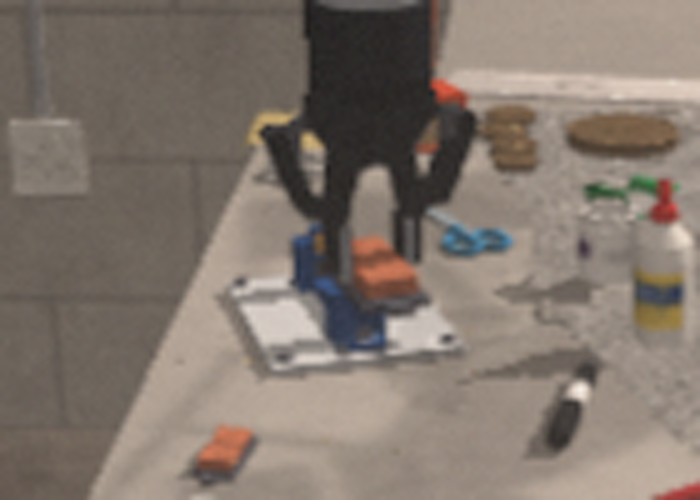

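The pad is held centrally at (280,265) and level. Next I'll take a closer wrist view of the jig from beside it.

Emit:
jog_arm:
  commands: "-0.004 0.04 0.03 0 0 -0.02;-0.008 0.08 0.06 0 0 -0.04;-0.012 0.12 0.09 0 0 -0.064;-0.016 0.16 0.11 0 0 -0.064;-0.02 0.2 0.12 0 0 -0.064;-0.022 0.213 0.12 0 0 -0.064;-0.022 0.213 0.12 0 0 -0.064;-0.022 0.213 0.12 0 0 -0.064"

```text
time: 8.6
eef_pos: [0.5112, 0.2169, 0.2449]
tcp_rot: [0.576, 0.817, -0.001, -0.001]
contact_force: [0.3, 0.1, -2.1]
opening: 0.376
```

Run:
```python
from h import *
c=cam("wrist"); save(c,"wrist7.png"); np.savez("pics/wrist7.npz",**c)
s=get_state(); print(s["time"],s["eef_pos"],s["tcp_rot"],s["contact_force"],s["qpos"])
q=s["tcp_rot"]; print(2*np.degrees(np.arctan2(q[1],q[0]))-90)
```

```text
8.65 [0.5113819  0.21686583 0.24527646] [ 5.76652923e-01  8.16988349e-01 -1.04388932e-03 -5.95813149e-04] [ 0.91867468 -0.80909115 -2.07911045] [ 2.18691621e-01 -7.14600685e-03  1.82505906e+00 -5.37902512e-04
  1.32602622e+00 -1.22720933e-01]
19.569002093317565
```

View pics/wrist7.png

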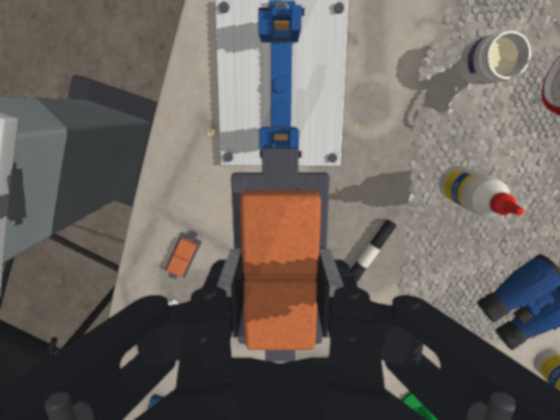

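The jig is at the top of the picture, with screws at (224,7), (339,7), (228,157) and (333,157) and abutments at (281,22) and (280,138).

Run:
```python
from h import *
c=dict(np.load("pics/wrist7.npz")); c={k:(v if v.ndim else float(v)) for k,v in c.items()}
save(c,"w7c.png",(205,0,355,175),4)
P=cloud(c); f=c["frame"].astype(int)
print("plate z",np.nanmedian(P[60:120,230:260,2]),"table",np.nanmedian(P[60:100,195:205,2]))
g=f.mean(2)
# edges by bright mask
m=(g>150)
rows=range(30,150,4)
L=[];Rr=[]
gs=cv2.GaussianBlur(g.astype(np.float32),(5,5),0); dx=np.gradient(gs,axis=1); dy=np.gradient(gs,axis=0)
for r in rows:
    L.append((205+np.argmax(dx[r,205:232]),r)); Rr.append((335+np.argmin(dx[r,335:352]),r))
B=[(u,150+np.argmin(dy[150:175,u])) for u in list(range(236,262,2))+list(range(302,326,2))]
print(L[::6],Rr[::6],B[::6])
for nm,s in (("L",L),("R",Rr),("B",B)):
    X=pts(c,s,.010)[:,:2].astype(np.float32)
    vx,vy,x,y=cv2.fitLine(X,cv2.DIST_HUBER,0,.001,.001).ravel()
    print(nm,np.degrees(np.arctan2(vy,vx)),x,y, np.std((X-[x,y])@[-vy,vx]))
ang=np.radians(19.7); ux=np.array([np.cos(ang),np.sin(ang)]); uy=np.array([-ux[1],ux[0]])
def loc(s,z): 
    X=pts(c,s,z)[:,:2]; return np.c_[X@ux,X@uy]*1000
print("L x",np.median(loc(L,.01)[:,0]),"R x",np.median(loc(Rr,.01)[:,0]),"B y",np.median(loc(B,.01)[:,1]))
print("screws",loc([(224,7),(339,7),(228,157),(333,157)],.012))
print("top-cam ctr local",np.array([.478,.312])@ux*1000,np.array([.478,.312])@uy*1000)
np.save("pics/dummy.npy",0)
```

```text
plate z 0.008630915377853147 table -0.0014635926539996772
[(np.int64(215), 30), (np.int64(217), 54), (np.int64(217), 78), (np.int64(218), 102), (np.int64(219), 126)] [(np.int64(346), 30), (np.int64(346), 54), (np.int64(344), 78), (np.int64(344), 102), (np.int64(342), 126)] [(236, np.int64(172)), (248, np.int64(172)), (260, np.int64(172)), (312, np.int64(172)), (324, np.int64(165))]
L -71.21804 0.41305444 0.27088353 0.0004491317
R -70.63187 0.545751 0.34042448 0.00042329103
B 21.086918 0.50802875 0.21335246 0.0029932845
L x 480.4170178626448 R x 628.5296139588163 B y 28.77373990221443
screws [[491.41549635 215.34862674]
 [619.02913534 215.05591204]
 [489.4675365   47.865847  ]
 [618.27839364  47.67708318]]
top-cam ctr local 555.1966410481557 132.60727645512264
```

View pics/w7c.png

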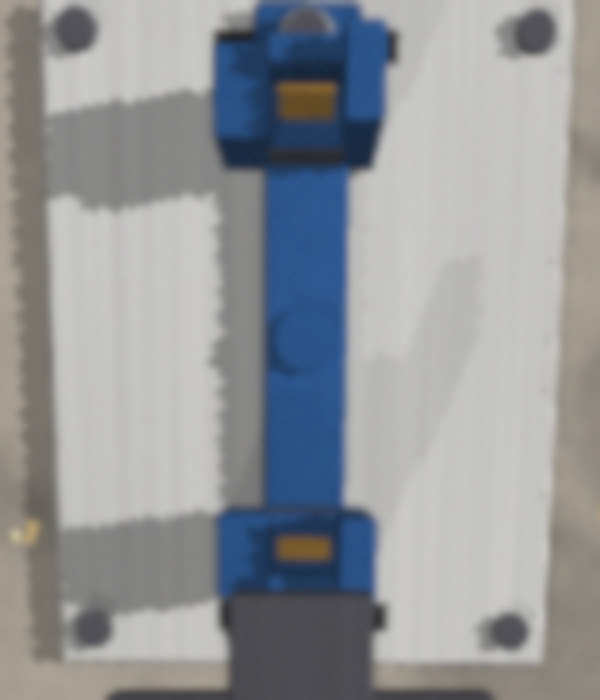

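Run:
```python
from h import *
c=dict(np.load("pics/wrist7.npz")); c={k:(v if v.ndim else float(v)) for k,v in c.items()}
P=cloud(c)
ang=np.radians(19.45); ux=np.array([np.cos(ang),np.sin(ang)]); uy=np.array([-ux[1],ux[0]])
O=np.array([.4778,.3112])
def loc(X): X=np.atleast_2d(X)[:,:2]-O; return np.c_[X@ux,X@uy]*1000
px=lambda a:np.array(a)/4+[205-.375,-.375]
print("clips z.056",loc(pts(c,px([(279,85),(337,85),(276,537),(331,537)]),.056)))
print("bar",loc(pts(c,px([(267,200),(348,200),(264,490),(343,490)]),.026)))
print("bar z",P[70:110,275:288,2].mean())
Q=P[0:148,205:355].reshape(-1,3); Q=Q[Q[:,2]>.02]; l=loc(Q)
for x in range(-30,32,2): print(x,[ "%3d"%(1000*np.median(Q[s,2])) if s.any() else " ." for b in (-66,-62,-58,-54,-50,50,54,58,62,66) for s in [(abs(l[:,0]-x)<1)&(abs(l[:,1]-b)<2)]])
```

```text
clips z.056 [[ -6.95068885  57.80356981]
 [  7.46612993  57.83481504]
 [ -7.89890412 -53.4417662 ]
 [  6.83539227 -53.40172141]]
bar [[-10.82136529  35.82291533]
 [ 11.3713808   35.87385299]
 [-11.95643439 -42.14473415]
 [ 10.77692372 -42.08497841]]
bar z nan
-30 [' .', ' .', ' .', ' .', ' .', ' .', ' .', ' .', ' .', ' .']
-28 [' .', ' .', ' .', ' .', ' .', ' .', ' .', ' .', ' .', ' .']
-26 [' .', ' .', ' .', ' .', ' .', ' .', ' .', ' .', ' .', ' .']
-24 [' 50', ' 50', ' 50', ' 50', ' 50', ' 50', ' 49', ' 48', ' 49', ' 49']
-22 [' 50', ' 51', ' 50', ' 51', ' 51', ' 50', ' 50', ' 50', ' 50', ' 50']
-20 [' 50', ' 50', ' 50', ' 50', ' 50', ' 50', ' 50', ' 50', ' 49', ' 50']
-18 [' 50', ' 50', ' 50', ' 50', ' 50', ' 50', ' 50', ' 50', ' 50', ' 51']
-16 [' 50', ' 50', ' 50', ' 50', ' 50', ' 50', ' 50', ' 50', ' 50', ' 50']
-14 [' 51', ' 51', ' 50', ' 50', ' 50', ' 50', ' 50', ' 50', ' 50', ' 50']
-12 [' 50', ' 50', ' 50', ' 49', ' 50', ' 50', ' 50', ' 50', ' 50', ' 50']
-10 [' 57', ' 50', ' 49', ' 49', ' 48', ' 49', ' 47', ' 49', ' 50', ' 58']
-8 [' 58', ' 42', ' 50', ' 38', ' 38', ' 38',
[... 669 characters left out ...]
' 69', ' 70', ' 70']
12 [' 70', ' 70', ' 70', ' 70', ' 70', ' 70', ' 71', ' 70', ' 70', ' 70']
14 [' 71', ' 70', ' 70', ' 70', ' 70', ' 70', ' 70', ' 70', ' 70', ' 70']
16 [' 70', ' 70', ' 70', ' 70', ' 70', ' 69', ' 70', ' 70', ' 70', ' 70']
18 [' 70', ' 69', ' 70', ' 69', ' 70', ' 70', ' 70', ' 69', ' 71', ' 70']
20 [' .', ' .', ' .', ' .', ' .', ' .', ' .', ' .', ' .', ' .']
22 [' .', ' .', ' .', ' .', ' .', ' .', ' .', ' .', ' .', ' .']
24 [' .', ' .', ' .', ' .', ' .', ' .', ' .', ' .', ' .', ' .']
26 [' .', ' .', ' .', ' .', ' .', ' .', ' .', ' .', ' .', ' .']
28 [' .', ' .', ' .', ' .', ' .', ' .', ' .', ' .', ' .', ' .']
30 [' .', ' .', ' .', ' .', ' .', ' .', ' .', ' .', ' .', ' .']
```

Run:
```python
from h import *
c=dict(np.load("pics/wrist7.npz")); c={k:(v if v.ndim else float(v)) for k,v in c.items()}
T=np.array([.5113,.2169,.2451]); zt=T[2]+.0235
f=c["frame"].astype(int); P=cloud(c)
print("lining z",np.nanmedian(P[200:240,255:305,2]),"expect",zt+.019-.0013)
m=((f[...,0]-f[...,2]>60)&(f[...,0]-f[...,1]>45))
L=[];R=[]
for r in range(200,246,2):
    u=np.nonzero(m[r,230:335])[0]+230; L.append((u.min()-.5,r));R.append((u.max()+.5,r))
for nm,s in (("L",L),("R",R)):
    X=pts(c,s,zt+.019)[:,:2].astype(np.float32); vx,vy,x,y=cv2.fitLine(X,cv2.DIST_HUBER,0,.001,.001).ravel()
    print(nm,np.degrees(np.arctan2(vy,vx))%180-90)
ang=np.radians(19.57); ux=np.array([np.cos(ang),np.sin(ang)]); uy=np.array([-ux[1],ux[0]])
loc=lambda s,z:np.c_[(pts(c,s,z)[:,:2]-T[:2])@ux,(pts(c,s,z)[:,:2]-T[:2])@uy]*1000
print("x L,R",loc(L,zt+.019)[:,0].mean(),loc(R,zt+.019)[:,0].mean())
col=m[:,265:295].sum(1)>15; rr=np.nonzero(col)[0]; rr=rr[(rr>150)&(rr<380)]; print(rr.min(),rr.max(),loc([(280,rr.min()-.5),(280,rr.max()+.5)],zt+.019)[:,1])
g=cv2.GaussianBlur(f.mean(2).astype(np.float32),(3,3),0); dy=np.gradient(g,axis=0)
print(f[140:200:3,280].mean(1), f[340:375:2,280].mean(1))
save(c,"w7d.png",(215,135,345,375),2.5)
```

```text
lining z 0.2855398529825886 expect 0.2863
L 20.45346
R 19.838463
x L,R -16.445956545539605 15.757675026343765
192 349 [ 39.73000229 -36.39557553]
[ 72.          51.66666667  59.66666667  71.          79.33333333
  78.66666667  79.33333333  79.          79.33333333  78.66666667
  78.33333333  79.33333333  78.66666667  78.66666667  77.66666667
  77.          78.          72.66666667  82.66666667 112.66666667] [121.66666667 120.         120.66666667 119.66666667 112.66666667
  93.33333333  83.          83.33333333  83.          84.
  96.66666667 108.66666667  45.33333333  30.66666667  29.
  31.          30.66666667  31.66666667]
```

View pics/w7d.png

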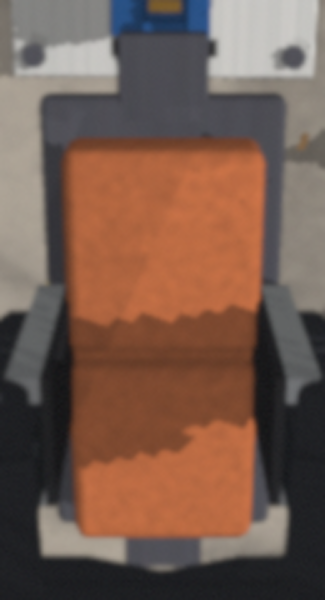

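Run:
```python
from h import *
ang=np.radians(20.0); ux=np.array([np.cos(ang),np.sin(ang)]); uy=np.array([-ux[1],ux[0]])
c=dict(np.load("pics/wrist7.npz")); c={k:(v if v.ndim else float(v)) for k,v in c.items()}
T=np.array([.5113,.2169,.2451]); zt=T[2]+.0235
loc=lambda s,z:np.c_[(pts(c,s,z)[:,:2]-T[:2])@ux,(pts(c,s,z)[:,:2]-T[:2])@uy]*1000
g=c["frame"].astype(int).mean(2)
print(g[142:156,276].round(),g[142:156,285].round())
for z in (0.,.006): print(z,loc([(280,148),(280,359.5)],zt+z))
print("plate corners",loc([(233,173),(328,173.5)],zt+.006))
print("ear sides",loc([(263.2,160),(298.2,160)],zt+.006))
```

```text
[52. 55. 59. 65. 66. 64. 63. 72. 77. 78. 77. 79. 78. 79.] [54. 54. 58. 61. 60. 58. 62. 72. 75. 79. 78. 79. 78. 78.]
0.0 [[ -0.27111369  54.8471742 ]
 [ -1.06200963 -59.11734019]]
0.006 [[ -0.25302358  55.50327902]
 [ -1.01146163 -53.78420029]]
plate corners [[-20.66105126  44.92908102]
 [ 20.42991211  44.43990743]]
ear sides [[-7.46995147 50.45752413]
 [ 7.48931778 50.35780417]]
```

Emit:
jog_arm:
  commands: "-0.01 0.025 0 0 0 -0.007;-0.02 0.05 -0.01 0 0 -0.014;-0.03 0.075 -0.03 0 0 -0.014;-0.039 0.0915 -0.06 0 0 -0.014;-0.039 0.0915 -0.1 0 0 -0.014;-0.039 0.0915 -0.13 0 0 -0.014;-0.039 0.0915 -0.13 0 0 -0.014;-0.039 0.0915 -0.13 0 0 -0.014"

```text
time: 9.65
eef_pos: [0.4738, 0.3094, 0.118]
tcp_rot: [0.582, 0.813, 0.001, 0.001]
contact_force: [0.2, 0.3, -1.6]
opening: 0.38
```

Run:
```python
from h import *
c=cam("wrist"); save(c,"wrist8.png"); np.savez("pics/wrist8.npz",**c)
s=get_state(); print(s["time"],s["eef_pos"],s["tcp_rot"],s["contact_force"],s["wrist_torque"])
q=s["tcp_rot"]; print(2*np.degrees(np.arctan2(q[1],q[0]))-90)
```

```text
9.7 [0.4741806  0.30972105 0.11867509] [0.58211069 0.8131077  0.00146648 0.00093367] [-0.03265528 -0.36360653 -2.89045128] [ 0.02693126 -0.04136692 -0.00765754]
18.801607011072278
```

View pics/wrist8.png

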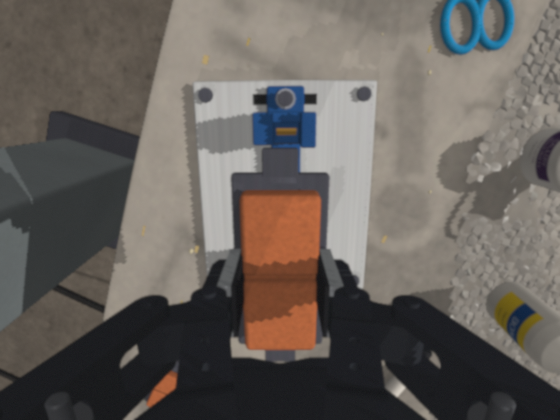

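The view shows the ear at (281,160) just left of the slot at (287,130). Lowering to the feeling height.

Emit:
jog_arm:
  commands: "-0.002 -0.001 -0.03 0 0 0;-0.002 -0.001 -0.055 0 0 0;-0.002 -0.001 -0.067 0 0 0;-0.002 -0.001 -0.073 0 0 0;-0.002 -0.001 -0.076 0 0 0;-0.002 -0.001 -0.077 0 0 0;-0.002 -0.001 -0.077 0 0 0;-0.002 -0.001 -0.077 0 0 0"

```text
time: 10.7
eef_pos: [0.4709, 0.3088, 0.0401]
tcp_rot: [0.582, 0.813, 0.0, 0.0]
contact_force: [-0.5, -0.2, -2.8]
opening: 0.379
```

Run:
```python
from h import *
c=cam("wrist"); save(c,"wrist9.png",(180,60,400,280),3); np.savez("pics/wrist9.npz",**c)
s=get_state(); print(s["time"],s["eef_pos"],s["tcp_rot"],s["contact_force"],s["wrist_torque"])
```

```text
10.75 [0.47080265 0.30874419 0.0399614 ] [5.81787561e-01 8.13340731e-01 2.62576538e-04 1.42776029e-04] [-0.54573949  0.46248837 -2.22067979] [-0.00348752  0.02052519  0.05149254]
```

View pics/wrist9.png

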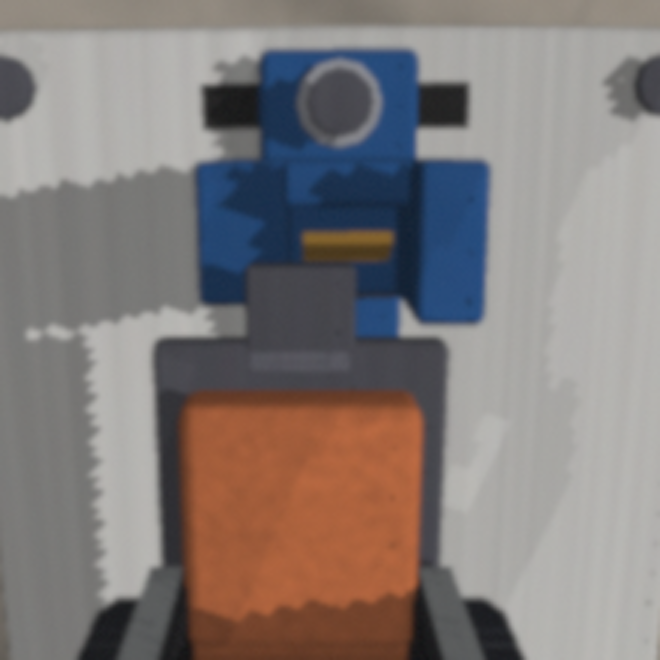

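Run:
```python
from h import *
c=dict(np.load("pics/wrist9.npz")); c={k:(v if v.ndim else float(v)) for k,v in c.items()}
ang=np.radians(19.0); ux=np.array([np.cos(ang),np.sin(ang)]); uy=np.array([-ux[1],ux[0]])
T=np.array([.4709,.3088]); 
loc=lambda s,z:np.c_[(pts(c,s,z)[:,:2]-T)@ux,(pts(c,s,z)[:,:2]-T)@uy]*1000
px=lambda a:np.array(a)/3+[180-.33,60-.33]
print("ear end",loc(px([(250,265),(355,265)]),.0695))
print("plate end",loc(px([(158,340),(443,340)]),.0695))
print("low wall inner/outer y47/70",loc(px([(205,303),(205,162)]),.054))
print("tall wall",loc(px([(455,322),(455,162)]),.072), "x inner,outer", loc(px([(422,240),(487,240)]),.072))
print("low outer x",loc(px([(199,230)]),.054))
print("clip",loc(px([(302,232),(393,232)]),.056))
P=cloud(c); print("ear z",np.nanmedian(P[152:165,266:295,2])+.0013,"tall",np.nanmedian(P[120:160,324:338,2])+.0013,"low",np.nanmedian(P[120:150,250:258,2])+.0013)
```

```text
ear end [[-7.76326491 55.38946177]
 [ 7.08701698 55.34924779]]
plate end [[-21.23308198  44.69314045]
 [ 19.94032994  44.57652037]]
low wall inner/outer y47/70 [[-15.77629405  47.74150684]
 [-15.18583582  69.43046949]]
tall wall [[21.17943839 47.61625906]
 [20.35915523 69.52192944]] x inner,outer [[16.1697491  59.05099188]
 [25.18390184 59.0633682 ]]
low outer x [[-16.39566065  59.15870547]]
clip [[-0.36609654 58.93822195]
 [13.62796607 58.91826591]]
ear z 0.06901617380228911 tall 0.07192903476408818 low 0.05191824455425896
```

Emit:
jog_arm:
  commands: "0.002 0.001 0 0 0 0;0.0037 0.0018 0 0 0 0;0.0055 0.0025 0 0 0 0;0.0055 0.0025 0 0 0 0"

```text
time: 11.25
eef_pos: [0.4763, 0.3112, 0.0396]
tcp_rot: [0.582, 0.813, 0.0, 0.0]
contact_force: [-1.1, 0.0, -1.6]
opening: 0.373
```

Emit:
jog_arm:
  commands: "0.0009 0.0003 0 0 0 0;0.0009 0.0003 0 0 0 0"

```text
time: 11.5
eef_pos: [0.477, 0.3115, 0.0396]
tcp_rot: [0.582, 0.813, 0.0, 0.0]
contact_force: [-0.3, 1.1, -2.6]
opening: 0.379
```

Emit:
jog_arm:
  commands: "0.0009 0.0003 0 0 0 0;0.0009 0.0003 0 0 0 0"

```text
time: 11.75
eef_pos: [0.4779, 0.3118, 0.0396]
tcp_rot: [0.582, 0.813, 0.0, 0.0]
contact_force: [1.3, 0.1, -2.0]
opening: 0.378
```

Emit:
jog_arm:
  commands: "0.0007 0.0002 0 0 0 0;0.0007 0.0002 0 0 0 0"

```text
time: 12.0
eef_pos: [0.4786, 0.3119, 0.0396]
tcp_rot: [0.582, 0.813, 0.0, 0.0]
contact_force: [-0.4, 0.9, -3.2]
opening: 0.377
```

Emit:
jog_arm:
  commands: "0.0007 0.0002 0 0 0 0;0.0007 0.0002 0 0 0 0"

```text
time: 12.25
eef_pos: [0.4787, 0.312, 0.0394]
tcp_rot: [0.582, 0.813, -0.001, -0.0]
contact_force: [-1.7, -1.0, -1.9]
opening: 0.38
```

Emit:
jog_arm:
  commands: "0.0009 0.0003 0 0 0 0;0.0009 0.0003 0 0 0 0"

```text
time: 12.5
eef_pos: [0.4789, 0.3119, 0.0392]
tcp_rot: [0.581, 0.814, -0.002, -0.001]
contact_force: [-4.7, -1.8, -1.0]
opening: 0.378
```

Run:
```python
from h import *
c=cam("wrist"); save(c,"wrist10.png",(180,60,400,280),3); np.savez("pics/wrist10.npz",**c)
s=get_state(); print(s["time"],s["eef_pos"],s["tcp_rot"],s["contact_force"],s["wrist_torque"])
```

```text
12.55 [0.4788557  0.31194486 0.03918756] [ 0.58142322  0.81359915 -0.00162791 -0.00089468] [-4.00514169 -1.88239501 -0.14390448] [-0.2473821   0.88420228  0.27421262]
```

View pics/wrist10.png

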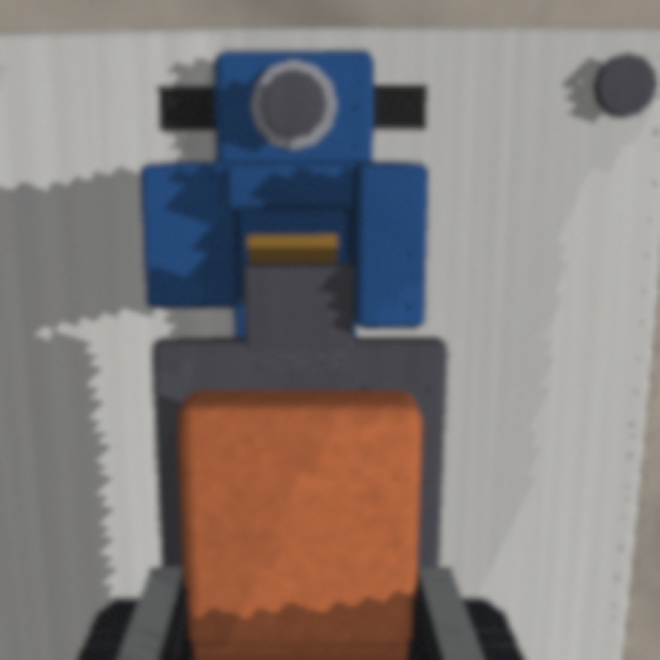

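Emit:
jog_arm:
  commands: "-0.0021 -0.0007 0 0 0 0.006;-0.0021 -0.0007 -0.003 0 0 0.006;-0.0021 -0.0007 -0.006 0 0 0.006;-0.0021 -0.0007 -0.008 0 0 0.006;-0.0021 -0.0007 -0.008 0 0 0.006"

```text
time: 13.18
eef_pos: [0.4781, 0.3117, 0.0313]
tcp_rot: [0.579, 0.815, -0.0, -0.0]
contact_force: [-0.9, -0.2, -1.5]
opening: 0.373
```

Emit:
jog_arm:
  commands: "0 0 -0.001 0 0 0;0 0 -0.002 0 0 0;0 0 -0.002 0 0 0"

```text
time: 13.55
eef_pos: [0.4783, 0.3121, 0.0299]
tcp_rot: [0.579, 0.815, 0.0, 0.0]
contact_force: [-0.4, 1.9, -1.6]
opening: 0.379
```

Run:
```python
from h import *
c=cam("wrist"); save(c,"wrist11.png",(180,60,400,280),3); np.savez("pics/wrist11.npz",**c)
s=get_state(); print(s["time"],s["eef_pos"],s["tcp_rot"],s["contact_force"],s["wrist_torque"])
```

```text
13.6 [0.47833473 0.31206635 0.02995379] [5.79351142e-01 8.15077932e-01 4.59432026e-04 9.01337229e-05] [-0.90767904  0.97133885 -1.747393  ] [ 0.09905977  0.0368123  -0.01829389]
```

View pics/wrist11.png

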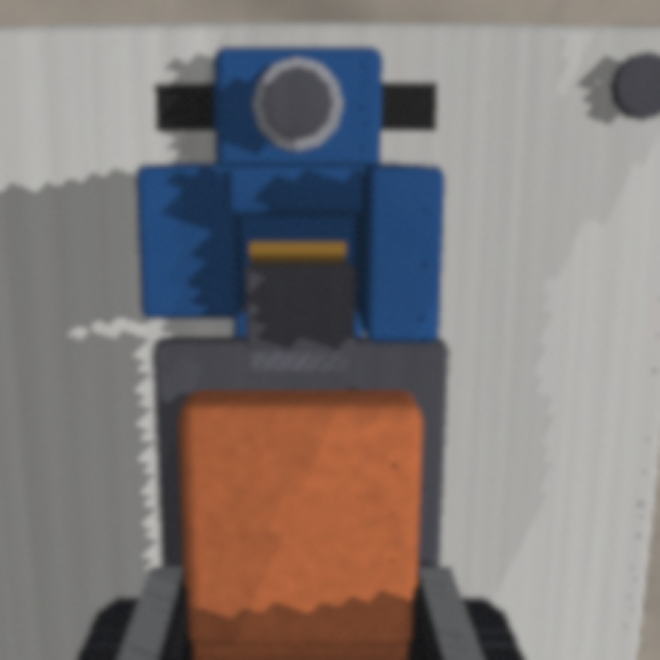

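Emit:
jog_arm:
  commands: "-0.0002 0.0005 -0.001 0 0 0;-0.0002 0.0005 -0.002 0 0 0;-0.0002 0.0005 -0.003 0 0 0;-0.0002 0.0005 -0.003 0 0 0"

```text
time: 14.1
eef_pos: [0.4788, 0.3126, 0.0277]
tcp_rot: [0.579, 0.815, 0.001, 0.001]
contact_force: [-0.7, -1.5, 4.5]
opening: 0.377
```

Emit:
jog_arm:
  commands: "0 0 -0.001 0 0 0;0 0 -0.002 0 0 0;0 0 -0.003 0 0 0;0 0 -0.003 0 0 0"

```text
time: 14.6
eef_pos: [0.4789, 0.3126, 0.0262]
tcp_rot: [0.579, 0.815, 0.0, 0.0]
contact_force: [-4.3, -2.7, 12.6]
opening: 0.378
```

Run:
```python
from h import *
c=cam("wrist"); save(c,"wrist12.png",(180,60,400,280),3); np.savez("pics/wrist12.npz",**c)
s=get_state(); print(s["time"],s["eef_pos"],s["tcp_rot"],s["contact_force"],s["wrist_torque"])
P=cloud(c); print("ear z",np.nanmedian(P[155:168,268:293,2])+.0013, "lining",np.nanmedian(P[200:240,255:305,2])+.0013,"low",np.nanmedian(P[125:155,232:245,2])+.0013)
```

```text
14.65 [0.47886427 0.31259954 0.02623172] [5.79199850e-01 8.15185368e-01 4.12622203e-04 4.22959956e-04] [-4.16819195 -2.41520487 11.81927474] [-0.36159784  0.70420072  0.06221485]
ear z 0.055206709735857874 lining 0.06822582651569704 low 0.05191068325279567
```

View pics/wrist12.png

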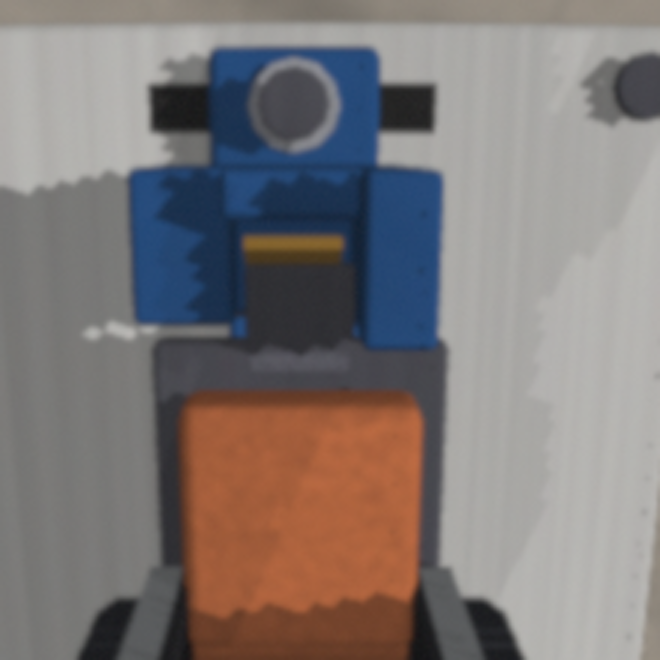

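Emit:
jog_arm:
  commands: "-0.0005 -0.0001 0 0 0 0;-0.001 -0.0003 0 0 0 0;-0.001 -0.0003 0 0 0 0"

```text
time: 15.02
eef_pos: [0.4789, 0.3126, 0.0263]
tcp_rot: [0.579, 0.815, 0.002, 0.001]
contact_force: [-1.6, -1.5, 10.9]
opening: 0.376
```

Emit:
jog_arm:
  commands: "0 0 -0.0005 0 0 0;0 0 -0.001 0 0 0;0 0 -0.001 0 0 0"

```text
time: 15.4
eef_pos: [0.4783, 0.3123, 0.0234]
tcp_rot: [0.579, 0.815, 0.002, 0.001]
contact_force: [3.2, 0.2, -2.2]
opening: 0.38
```

Emit:
jog_arm:
  commands: "0 0 -0.001 0 0 0;0 0 -0.002 0 0 0;0 0 -0.002 0 0 0"

```text
time: 15.78
eef_pos: [0.4771, 0.3119, 0.0204]
tcp_rot: [0.579, 0.815, 0.0, 0.0]
contact_force: [1.8, -0.2, 0.0]
opening: 0.378
```

Emit:
jog_arm:
  commands: "0 0 -0.001 0 0 0;0 0 -0.002 0 0 0;0 0 -0.002 0 0 0"

```text
time: 16.15
eef_pos: [0.4769, 0.3119, 0.0186]
tcp_rot: [0.579, 0.815, -0.0, 0.0]
contact_force: [1.4, 0.1, 1.4]
opening: 0.382
```

Emit:
jog_arm:
  commands: "0.0003 0.0001 -0.001 0 0 0;0.0003 0.0001 -0.002 0 0 0;0.0003 0.0001 -0.002 0 0 0"

```text
time: 16.52
eef_pos: [0.4769, 0.3119, 0.017]
tcp_rot: [0.579, 0.815, -0.001, -0.0]
contact_force: [-1.3, -0.4, 5.1]
opening: 0.379
```

Emit:
jog_arm:
  commands: "0 0 -0.0005 0 0 0;0 0 -0.001 0 0 0;0 0 -0.001 0 0 0"

```text
time: 16.9
eef_pos: [0.4769, 0.3119, 0.0169]
tcp_rot: [0.579, 0.815, -0.001, -0.0]
contact_force: [-2.5, -1.8, 11.6]
opening: 0.379
```

Emit:
jog_arm:
  commands: "0 0 -0.0005 0 0 0;0 0 -0.001 0 0 0;0 0 -0.001 0 0 0"

```text
time: 17.27
eef_pos: [0.4769, 0.3119, 0.0169]
tcp_rot: [0.579, 0.815, -0.001, -0.001]
contact_force: [-5.5, -2.9, 14.2]
opening: 0.383
```

Run:
```python
from h import *
c=cam("wrist"); save(c,"wrist13.png",(180,60,400,280),3); np.savez("pics/wrist13.npz",**c)
s=get_state(); print(s["time"],s["eef_pos"],s["tcp_rot"],s["contact_force"],s["wrist_torque"])
P=cloud(c); print("ear z",np.nanmedian(P[155:168,268:293,2])+.0013, "lining +y",np.nanmedian(P[195:205,255:305,2])+.0013,"lining -y",np.nanmedian(P[320:340,255:305,2])+.0013)
```

```text
17.325 [0.47688747 0.31193612 0.01692607] [ 5.79217247e-01  8.15172314e-01 -1.10239345e-03 -5.13383339e-04] [-4.79223277 -4.32021158 15.46115244] [-0.52979587  0.85358999 -0.05464756]
ear z 0.04591793542549156 lining +y 0.05859702068815668 lining -y 0.059042462413688886
```

View pics/wrist13.png

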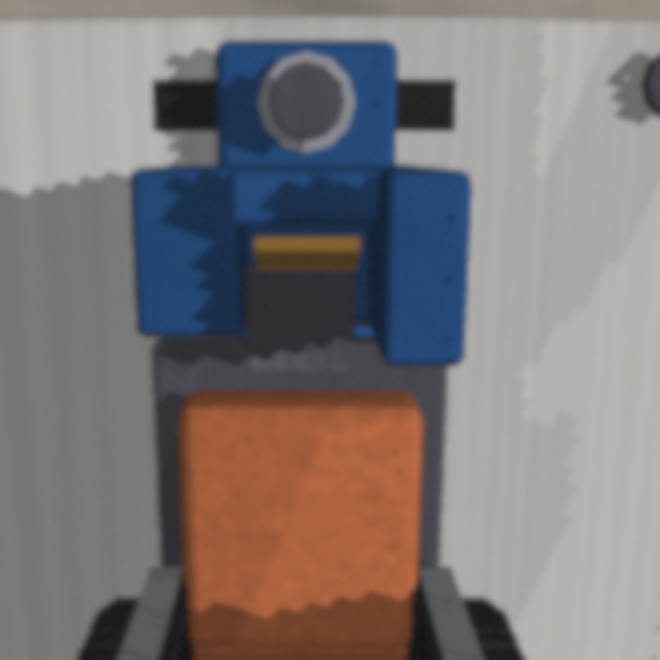

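Home: the ear top is at 45.9 mm and the lining at 58.6 and 59.0 mm at its two ends (46 and 59 expected). I'll relax the push, open and lift.

Emit:
jog_arm:
  commands: "0 0 0.001 0 0 0;0 0 0.0025 0 0 0;0 0 0.003 0 0 0;0 0 0.003 0 0 0"

```text
time: 17.82
eef_pos: [0.4768, 0.3119, 0.017]
tcp_rot: [0.579, 0.815, -0.0, -0.0]
contact_force: [1.1, 0.9, -0.6]
opening: 0.384
```

Emit:
jog_arm:
  commands: "0 0 0 0 0 0;0 0 0 0 0 0;0 0 0 0 0 0;0 0 0 0 0 0"
  gripper: 65

```text
time: 18.32
eef_pos: [0.4771, 0.312, 0.0176]
tcp_rot: [0.579, 0.815, -0.0, -0.0]
contact_force: [-0.7, -0.1, -0.8]
opening: 0.652
```

Emit:
jog_arm:
  commands: "0 0 0.005 0 0 0;0 0 0.02 0 0 0;0 0 0.05 0 0 0;0 0 0.09 0 0 0;0 0 0.13 0 0 0;0 0 0.15 0 0 0;0 0 0.15 0 0 0"

```text
time: 19.2
eef_pos: [0.4782, 0.3125, 0.1698]
tcp_rot: [0.579, 0.815, 0.002, 0.001]
contact_force: [-0.5, -0.2, -0.3]
opening: 0.645
```

Run:
```python
from h import *
c=cam("wrist"); save(c,"wrist14.png"); np.savez("pics/wrist14.npz",**c)
s=get_state(); print(s["time"],s["eef_pos"],s["contact_force"],s["opening"])
P=cloud(c); f=c["frame"].astype(int)
m=((f[...,0]-f[...,2]>60)&(f[...,0]-f[...,1]>45)&(P[...,2]>.03)&(P[...,2]<.08))
n,l,st,ce=cv2.connectedComponentsWithStats(m.astype(np.uint8)); i=1+np.argmax(st[1:,4]); Q=P[l==i]
A=np.c_[Q[:,:2]-Q[:,:2].mean(0),np.ones(len(Q))]; k,_,_,_=np.linalg.lstsq(A,Q[:,2],rcond=None); print("plane",np.degrees(k[:2]),k[2]+.0013,st[i],Q.mean(0))
c=cam("top"); save(c,"top14.png")
c=cam("side"); save(c,"side14.png",(220,150,320,230),6)
```

```text
19.25 [0.47708027 0.31201249 0.16762263] [ 0.33103248 -0.42256609 -0.16564336] 0.6476065169468123
plane [ 0.01133501 -0.08862691] 0.0587963818130557 [ 259  151   38   84 3073] [0.47596621 0.31223076 0.05749638]
```

View pics/wrist14.png

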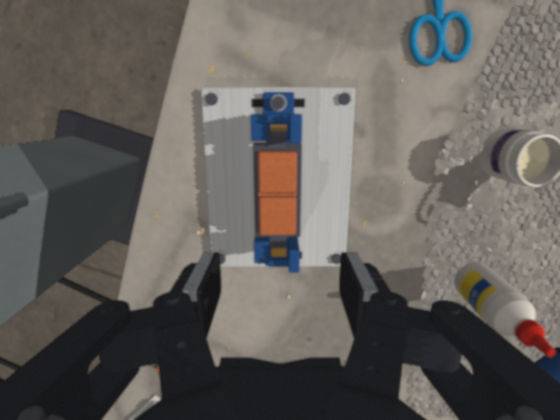

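View pics/side14.png

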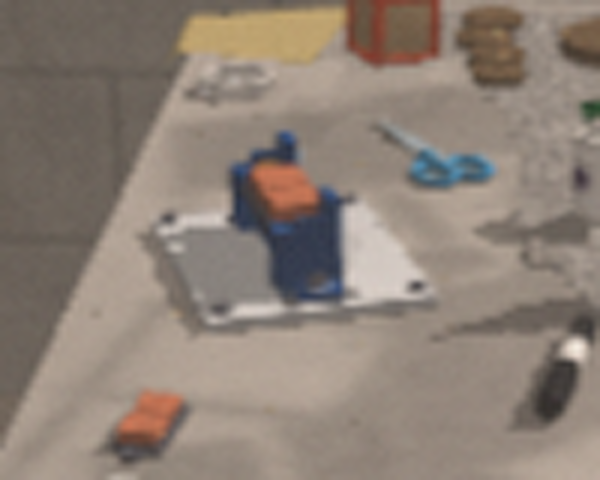

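View pics/top14.png

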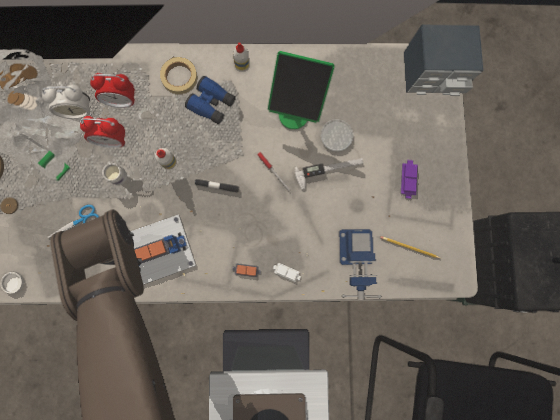

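The pad sits in the bracket at (278,192) in the wrist view. Its lining is at 58.8 mm and tilted less than 0.1°. The gripper is clear and the other things have not moved. Handing in.

```bash
python3 -c "
from h import *
print(ctrl.sign_off())"
```

```text
the job is handed in; nothing more can be done
None
```

The larger terracotta pad is fitted in the blue bracket, lining up, and I handed the job in at about 19 s of the 54 s allowed.

- **First grasp missed:** the fingertips really sit about 32 mm short of the reported TCP. My first close went shut above the pad without touching it. I measured the offset with the wrist and side cameras, reopened, went lower and gripped the lining at 60 N.
- **Finding the slots:** the wrist camera's depth map put the bracket about 0 to 1 mm off centre along the plate's x. I then felt for the tall wall with about 5 N, backed off, and corrected the turn slightly.
- **Pushing in:** the ears rubbed the tall wall on the way down, so I shifted 1 mm away from it before going on. The highest push I saw was about 15.5 N, against the slot floor.
- **Last checks:** with the gripper open and well clear, the lining top is 58.8 mm high (59 expected) and tilted less than 0.1°. In the top view the other things lie where they were, except for the part the arm covers. No check at the end disagreed.

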